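Lock up the swab-tube dispenser bank

ROBOT

A 7-joint arm with a two-finger parallel gripper is mounted at the origin on the work surface. World frame = base frame: x ahead of the robot, y to its left, z up, the work surface at z = 0. Lengths are in m, angles in rad, forces in N, time in s.
With the tool pointing down it reaches from about 0.35 to 0.9 m from the base axis. Payload 8.1 kg.
Tool frame: the origin (TCP) lies between the finger pads; the fingertips stand 25 mm ahead of it and the grasp point (between the pads) lies 6 mm ahead of it; y points along the fingers, x is the direction in which the jaws open and shut, and the axes are right-handed (so a half turn about y gives the same grasp; the last joint's range is limited). The gripper opens to 92 mm and grips with 3 to 60 N. Pads are 19 mm wide; open, the fingers measure 130 mm over their backs; the gripper's body (75 mm by 190 mm) begins 47 mm behind the grasp point.
Start: joints at [1.181, 0.434, 0.025, 1.573, -0.012, 1.134, -0.075], TCP at [0.177, -0.599, 0.252] pointing down, gripper open.
Joint ranges: [-2.62, 2.62], [-0.44, 2.09], [-1.27, 1.32], [0.08, 2.57], [-1.32, 4.46], [0.12, 2], [-2.74, 2.74]. Speed limits (rad/s): [2.22, 2.22, 3.01, 3.01, 3.14, 3.14, 3.14].

INTERFACE

Orientations are given as a unit quaternion [w, x, y, z].
In Python, from rig import get_state, grab_frame, camera_params, job_done gives the robot as it stands. The module is installed in compiled form; this text tells all that it offers.
- The arm moves only by the tool jog_arm, never from a script. Its arguments are lists of equal length, an entry for each row: "linear": the shift along the tool's x, y, z in cm, a list of three; "turn": the turn, a rotation vector about the tool's x, y, z in rad, a list of three; "claw": the closure, from 0 (fully open) to 1 (shut). In form: {"linear": [[dx, dy, dz], ...], "turn": [[ax, ay, az], ...], "claw": [claw, ...]}. A call has 1 to 20 rows; each row is the pose to reach, as a shift and turn from the pose measured when the call began, along the tool's axes at that moment; what a row does not reach only later rows make up. A row lasts 1/8 s, in which the tool goes at most 62.5 mm and 10.7 degrees, less where a joint would pass 70% of its speed; a pose out of reach is approached as far as the arm can. A call with a gripper value outside its range is refused whole. The fingers move at their own pace and stop on an object; "grip_force" is the grip in N (left out, the last holds). Time passes only in rows, so rows that repeat a pose let the fingers close. It gives the time, the measured TCP pose, the force and the opening at its end, in the units of the state.
- get_state(): the state, without advancing time (a new reading comes with each control period).
- grab_frame(name): name is "scene" or "top" or "wrist"; returns (picture, depth): 400x640x3 uint8, blue, green, red; 400x640 float32, m along the optical axis (not along the pixel's ray), 0 where there is no reading.
- camera_params(name): a dict with "vertical_fov" (degrees; the focal length in pixels is half the picture's height over the tangent of half this angle, whatever the lens; pixels are square), "cx", "cy" (the principal point, pixels), "R" (3x3) and "t" (3): a world point X has camera coordinates R X + t. Camera axes: x right, y down, z forward; pixel columns grow to the right and rows downward; lengths in m; the calibration is good to about 2 mm. A picture is of the moment at which its call begins: read the wrist's pose just before it. camera_params takes no time and is no camera call; for the wrist camera it gives the pose at the moment of the call.
- job_done(): hands the job in, once; it reports no verdict.
The state is a dict: "time": time; "qpos": joint angles; "joint_velocities": joint speeds; "tau": joint torques, N m; "eef_pos": TCP position; "tcp_rot": TCP orientation; "ft_force": force on the tool from outside, world axes, zero at the start; "torque": the same for the moment, N m; "opening": finger opening in m.
Only numpy, scipy, OpenCV 4.12 (cv2) and the standard library are available. Lean on these libraries where they do the work, as an engineer would, in place of code of your own. Each camera call takes 0.05 s, during which the arm holds its last target.

TASK

Lock up the swab-tube bank for transport: press the open tilt-out bin gently back until it clicks shut, then lift the lock bar straight up and level out of its parking brackets on top, both ends together, and lower it (don't drop it) into the two U brackets in front of the bins. Don't force the bin or the bar, leave the other bin shut and don't disturb the tube rack, tip box or bottle nearby.

Things in the scene. Friction and masses are not known exactly. Their poses are not given: they have to be found in the camera images.
- bank: fixed white cabinet with two clear tilt-out bins. Origin: centre of its underside on the bench. Its -x axis points out of the bins' front, y along the row of bins, z up. In mm: body 172 wide, front face x = -55, back 55; a rimmed top tray (z 142 to 170, floor 150) reaches out to x = -61. U brackets of 6 mm rod, slot 20 wide: two in front at y = +-90 (lock), two above the tray (parking).
- bin_left (a joint): bin at the bank's +y, 75 mm wide, hinge line at bank x = -45, z = 22 mm. 0 = shut and clicked, grows as its top tips out (stop at 0.8 rad); starts well out, stays where left. A roller catch resists from about 0.12 to 0.06 rad: some 10 N at the lip pushes past it, then it snaps to 0 on a solid stop. Over 40 N is forcing.
- bin_right (a joint): the same for the bin at -y of the bank; shut at the start and to be left shut.
- bin_left_lip (a point): middle of the front face of that bin's blue finger lip: face 36 mm wide along y, 16 mm high, 24 mm out from the bin's front. Bin shut: at bank x = -79, y = 41, z = 97 mm, 18 mm in front of the tray's edge and 45 mm below it. Turns with the bin about the hinge line.
- bar_mid (a point): centre of the loose steel lock bar: round, 16 mm thick, 212 mm long, about 0.3 kg, with a blue knob (26 mm thick, 10 mm long) at each end. Its y axis runs along the bar. The knobs' inner faces are 96 mm from the centre and stay outboard of the brackets (outer faces at 93 mm): 3 mm of endways play each way.
- bar_end_a (a point): point on the bar's axis 90 mm from its centre towards its +y end (where it lies in a bracket).
- bar_end_b (a point): the same towards its -y end.
- park_mid (a point): middle of the bar's seat in the parking brackets: bank x = 10, y = 0, z = 204 mm, 54 mm above the tray's floor. Axes as the bank's. Prongs reach 29 mm higher, so the bar is clear of them once its centre is 37 mm above this point.
- lock_mid (a point): middle of the bar's seat in the lock brackets: bank x = -95, y = 0, z = 102 mm. Axes as the bank's. Prongs reach 29 mm higher, mouth 26 wide. The tray's edge stands 34 mm behind this line from z 142 to 170, so a bulky hand must lean out to the front (20 to 25 degrees). Shut lips end 8 mm behind the bar, 46 mm free between them; a bin ajar blocks it. Over 40 N between bar and brackets is forcing.
- tube_rack_mid (a point): centre of a loose wire rack (98 x 122 mm, 102 high) of red-capped tubes behind the bank; bystander.
- tip_box_mid (a point): centre of a loose closed purple pipette-tip box (122 x 84 mm, 73 high) beside the bank; bystander.
- spray_mid (a point): centre of a loose white bottle (54 mm thick, 130 high), blue cap; bystander.
Mind the look-alikes: they are no part of the job. Of the things shaped like the part that bears bar_mid, the bare steel one is meant.

How it is judged:
On the way, in this order (a step that is already met when the one before it is completed fails the run):
1. the open bin is pushed back past its catch and shut (value of joint bin_left below 0.03 rad), for 0.2 s.
2. the bar is held clear above its parking brackets, both ends (z of each of bar_end_a, bar_end_b in the frame of park_mid above 0.038 m and contact force between the fingers and bar above 1 N), for 0.1 s.
3. the bar is lowered, still held, well into both lock brackets (z of each of bar_end_a, bar_end_b in the frame of lock_mid below 0.012 m and horizontal distance between bar_mid and lock_mid below 0.008 m and contact force between the fingers and bar above 1 N), for 0.05 s.
At the end, for the whole second after the job is handed in: both bins shut and clicked (within 0.03 rad), the bar let go and lying still on the bottom of both lock brackets (each end within 4 mm of its seated height, centre within 8 mm sideways or endways), with the bystanders where they were (value of joint each of bin_left, bin_right below 0.03 rad and horizontal distance between bar_mid and lock_mid below 0.008 m and z of each of bar_end_a, bar_end_b in the frame of lock_mid below 0.004 m and angle between the y axis of bar_mid and the y axis of lock_mid, either way round below 0.06 rad and linear speed of bar below 0.02 m/s); the robot touches nothing.
It fails at once if the bar tilts more than about 9 degrees from level (angle between bar_mid's own y axis and vertical below 1.41 rad or angle between bar_mid's own y axis and vertical above 1.73 rad).
It fails at once if a bin is pushed with more than 40 N (contact force between any of the fingers, the arm, bar and bin_left above 40 N or contact force between any of the fingers, the arm, bar and bin_right above 40 N).
It fails at once if the bar is pressed on the bank with more than 40 N (contact force between bar and bank above 40 N).
It fails at once if the other bin is opened (value of joint bin_right above 0.06 rad).
It fails at once if the tube rack, tip box or bottle is moved more than 20 mm (distance of any of tube_rack_mid, tip_box_mid, spray_mid from where it was at the start of the episode above 0.02 m).
It also fails if it takes over 45 s, if anything falls off the work surface, if the arm or the gripper's body presses on something with over 40 N, if the wrist force passes 120 N, or if a joint passes its speed limit or range.

## Working session

There is one attempt and no reset: what is moved stays moved. The work goes in short steps, Python scripts to look and compute and a tool call to move; the robot and the scene stay as the last step left them, time stands still between calls to the robot, and variables do not carry over. Pictures are saved under pics/ and viewed, and the job is handed in when it is done.

Besides the shell and the picture viewer there is one more tool, called after "Emit:" by a JSON object that holds its "fn" and its "kwargs", one argument or row to a line. jog_arm: Moves the arm, as the interface text tells. Its arguments: {"type":"object","properties":{"linear":{"type":"array"},"turn":{"type":"array"},"claw":{"type":"array"},"grip_force":{"type":"number"}},"required":["linear","turn","claw"]}

```bash
mkdir -p pics
cat > h.py <<'E'
import numpy as np,cv2
from rig import *
def snap(n,f):
    p=camera_params(n); im,d=grab_frame(n); cv2.imwrite('pics/'+f+'.png',im); np.savez('pics/'+f+'.npz',d=d,R=p['R'],t=p['t'],fov=p['vertical_fov'],cx=p['cx'],cy=p['cy'],im=im)
    return p,im,d
class V:
    def __init__(s,f):
        z=np.load('pics/'+f+'.npz'); s.d=z['d'];s.R=z['R'];s.t=z['t'];s.cx=float(z['cx']);s.cy=float(z['cy']);s.im=z['im'];s.f=200/np.tan(np.radians(float(z['fov']))/2)
    def w(s,u,v,d=None):
        d=s.d[int(v),int(u)] if d is None else d
        c=np.array([(u-s.cx)/s.f*d,(v-s.cy)/s.f*d,d]); return s.R.T@(c-s.t)
    def px(s,X):
        c=s.R@np.array(X)+s.t; return s.cx+s.f*c[0]/c[2], s.cy+s.f*c[1]/c[2]
    def cloud(s):
        v,u=np.mgrid[0:400,0:640]; d=s.d
        c=np.stack([(u-s.cx)/s.f*d,(v-s.cy)/s.f*d,d],-1); return (c-s.t)@s.R
E
python3 - <<'E'
from h import *
print(get_state())
for n in ['scene','top','wrist']:
    p,im,d=snap(n,n+'0'); print(n,p)
E
```

```text
{'time': 0.0, 'qpos': array([ 1.18137691,  0.43522279,  0.02499949,  1.57409849, -0.01156852,
        1.1340074 , -0.07511266]), 'joint_velocities': array([-0.00077042,  0.00078519,  0.00150068,  0.00013306,  0.00139808,
        0.00106046, -0.00049146]), 'tau': array([ 1.20613731e-03, -6.67855024e+01,  9.85604301e-01, -3.14452457e+01,
       -6.05173758e-02,  4.27647424e-02,  1.52969569e-04]), 'eef_pos': array([ 0.17660378, -0.59903385,  0.25094485]), 'tcp_rot': array([ 0.56658935, -0.56602391,  0.42392078, -0.42294752]), 'ft_force': array([-0.20273803, -0.35742553,  0.12954152]), 'torque': array([-0.02010866, -0.03818801,  0.02299918]), 'opening': 0.09209748851321475}
scene {'vertical_fov': 57.37089166460567, 'cx': 324.8112753789016, 'cy': 197.39787513103116, 'R': array([[-0.76682712,  0.64168481, -0.01472317],
       [ 0.38826987,  0.44548105, -0.80671751],
       [-0.51109948, -0.62432943, -0.59075383]]), 't': array([ 0.50694787, -0.08297193,  1.24391693])}
top {'vertical_fov': 56.02488827261031, 'cx': 319.9490051726881, 'cy': 194.82640328690863, 'R': array([[ 0.02570933, -0.99950135, -0.01833252],
       [-0.98291323, -0.02193056, -0.18275838],
       [ 0.18226521,  0.02271787, -0.98298692]]), 't': array([-0.07523774,  0.62378939,  0.88923533])}
wrist {'vertical_fov': 60.05350587424844, 'cx': 319.6532120374874, 'cy': 202.69534780960996, 'R': array([[ 0.283004  , -0.959118  , -0.00118018],
       [-0.91398487, -0.27005932,  0.30281944],
       [-0.2907583 , -0.08462044, -0.95304721]]), 't': array([-0.62438859, -0.03748891,  0.39051011])}
```

Run:
```python
from h import *
from scipy.spatial.transform import Rotation as Ro
q=get_state()['tcp_rot'];print(Ro.from_quat(q,scalar_first=True).as_matrix().round(3))
```

```text
[[ 0.283 -0.     0.959]
 [-0.959  0.001  0.283]
 [-0.001 -1.    -0.   ]]
```

View pics/scene0.png

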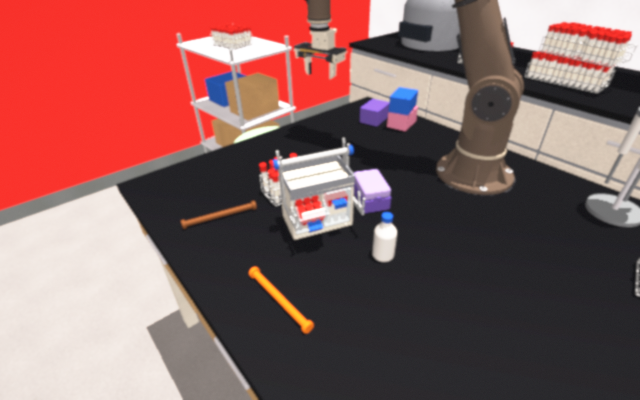

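View pics/top0.png

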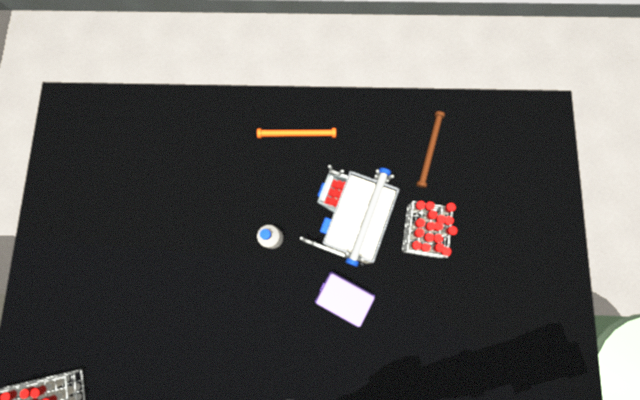

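View pics/wrist0.png

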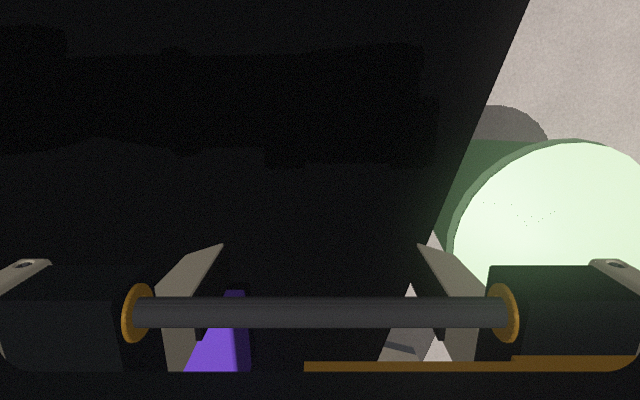

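Run:
```python
from h import *
a=cv2.imread('pics/top0.png')[140:340,220:480]; cv2.imwrite('pics/topz.png',cv2.resize(a,None,fx=3,fy=3,interpolation=cv2.INTER_CUBIC)[:600,:780])
a=cv2.imread('pics/scene0.png')[130:270,230:420]; cv2.imwrite('pics/scz.png',cv2.resize(a,None,fx=4,fy=4,interpolation=cv2.INTER_CUBIC))
```

```text
(no output)
```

View pics/topz.png

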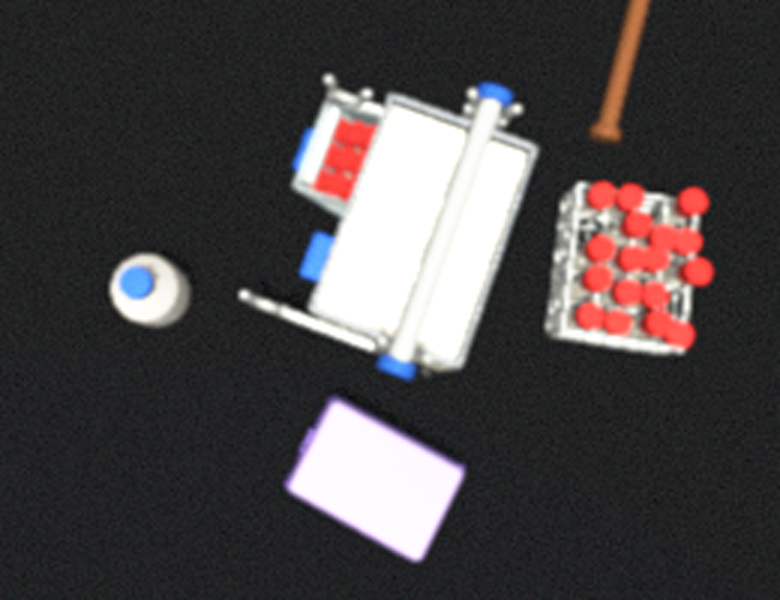

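View pics/scz.png

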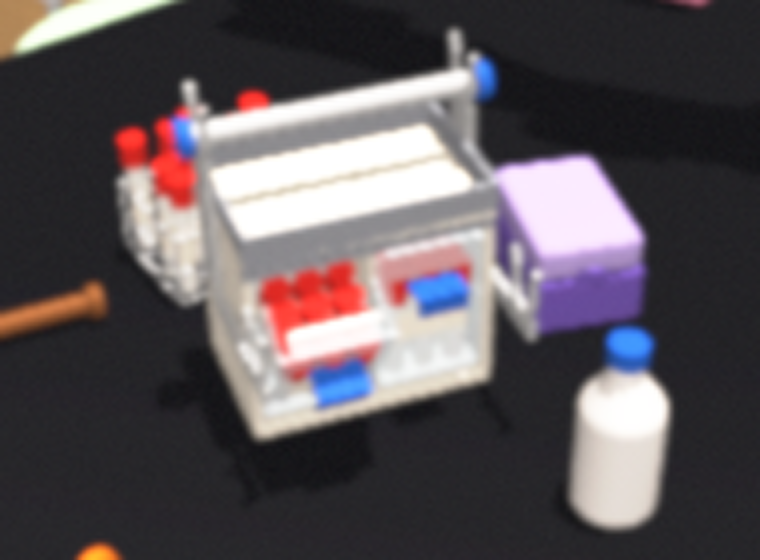

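Run:
```python
from h import *
from collections import Counter
for n in ['top0','scene0']:
    v=V(n);P=v.cloud();im=v.im.astype(int)
    # region
    c=v.w(360,215) if n=='top0' else v.w(320,180)
    print(n,c)
    m=(np.linalg.norm(P[...,:2]-[c[0],c[1]],axis=2)<0.2)&(v.d>0)
    print(np.histogram(P[m][:,2],bins=np.arange(-.01,.27,.01)))
    blue=m&(im[...,0]>130)&(im[...,2]<90)&(im[...,0]-im[...,2]>100)
    k,l,st,ce=cv2.connectedComponentsWithStats(blue.astype(np.uint8))
    for i in range(1,k):
        if st[i,4]>8: q=P[l==i]; print('blue',ce[i],st[i,4],np.median(q,axis=0),q.min(0),q.max(0))
    b=m&(P[...,2]>.2)&(P[...,2]<.23)&~blue
    q=P[b]; mu=q[:,:2].mean(0);u,s,vt=np.linalg.svd(q[:,:2]-mu); print('bar',len(q),q.mean(0),vt[0],s, np.degrees(np.arctan2(vt[0][1],vt[0][0])),np.percentile(q[:,2],[5,50,95]))
    t=m&(P[...,2]>.144)&(P[...,2]<.182)
    q=P[t]; r=cv2.minAreaRect((q[:,:2]*1000).astype(np.float32)); print('tray',r,len(q))
```

```text
top0 [ 0.56420931 -0.15314891  0.1502248 ]
(array([3028, 7504,   43,   65,  114,  107,  109,  341, 1057,  195,  395,
       1080,  162,   52,   25,  818, 2217,  235,  307,   12,   13,  247,
        602,   25,   26,    0,    0,    0]), array([-0.01,  0.  ,  0.01,  0.02,  0.03,  0.04,  0.05,  0.06,  0.07,
        0.08,  0.09,  0.1 ,  0.11,  0.12,  0.13,  0.14,  0.15,  0.16,
        0.17,  0.18,  0.19,  0.2 ,  0.21,  0.22,  0.23,  0.24,  0.25,
        0.26,  0.27]))
blue [385.12765957 170.34042553] 47 [ 0.65202281 -0.19916843  0.21581266] [ 0.64425808 -0.2459928  -0.00109589] [ 0.71282667 -0.18900282  0.21947056]
blue [320.0952381  188.52380952] 21 [ 0.63874286 -0.06045539  0.07750619] [ 0.62084821 -0.06755749  0.07456452] [ 0.65142326 -0.05571125  0.08168207]
blue [323.78947368 224.40350877] 57 [ 0.54677888 -0.07074053  0.10604814] [ 0.52801222 -0.08651409 -0.00157713] [ 0.57703491 -0.06362235  0.10835631]
blue [351.5        262.19230769] 52 [ 0.45951238 -0.13186588  0.21444429] [ 0.45385122 -0.15882848 -0.00153529] [ 0.46743982 -0.12018238  0.21997883]
bar 787 [ 0.55560671 -0.16398177
[... 1016 characters left out ...]
2 202.84615385] 78 [ 0.54694585 -0.07307184  0.10390056] [ 0.53095132 -0.08852892  0.09321345] [ 0.56295717 -0.0645285   0.10654069]
blue [383.96551724 214.51724138] 29 [0.5220422  0.05679113 0.12899871] [ 3.85396437e-01 -5.64975813e-02 -2.18600952e-05] [0.53343137 0.06275991 0.13225309]
blue [314.75581395 225.37209302] 86 [ 0.63662399 -0.06711082  0.07933378] [ 0.61995514 -0.07917557  0.07325156] [ 0.65089614 -0.05586318  0.08600711]
bar 504 [ 0.56396042 -0.16337755  0.20932935] [ 0.94434469 -0.3289576 ] [1.45941467 0.1501984 ] -19.20551799206483 [0.20141852 0.20892244 0.22285047]
tray ((564.1322631835938, -153.23660278320312), (119.57767486572266, 184.342529296875), 70.51013946533203) 2146
```

```bash
cat >> h.py <<'E'
from scipy.spatial.transform import Rotation as Ro
YAW=np.radians(-19.4)   # bank y direction
PM=np.array([.5558,-.1652])
def bank():
    by=np.array([np.cos(YAW),np.sin(YAW),0]); bz=np.array([0,0,1.]); bx=np.cross(by,bz)
    B=np.stack([bx,by,bz],1); o=np.array([*PM,0])-0.010*bx
    return B,o
def w2b(X): B,o=bank(); return (np.asarray(X)-o)@B
def b2w(X): B,o=bank(); return B@np.asarray(X)+o
def toolR(lean,yaw=0):
    B,o=bank()
    T=np.stack([B[:,0],-B[:,2],B[:,1]],1) # tool x,y,z
    return Ro.from_matrix(T)*Ro.from_rotvec([0,0,-lean])
def go(bpos,lean,s=None):
    s=s or get_state()
    R0=Ro.from_quat(s['tcp_rot'],scalar_first=True); 
    d=R0.inv().apply(b2w(bpos)-s['eef_pos'])*100
    r=(R0.inv()*toolR(lean)).as_rotvec()
    print('lin',d.round(2),'turn',r.round(3)); return d,r
def st():
    s=get_state(); R0=Ro.from_quat(s['tcp_rot'],scalar_first=True)
    rel=(toolR(0).inv()*R0).as_rotvec()
    print('t',s['time'],'b',(w2b(s['eef_pos'])*1000).round(1),'rel',rel.round(3),'F',(s['ft_force']@bank()[0]).round(1),'op',round(s['opening']*1000,1),'q',s['qpos'].round(2))
E
python3 - <<'E'
from h import *
print(bank()[1])
for n in ['top0','scene0']:
    v=V(n);P=v.cloud();im=v.im.astype(int);Q=w2b(P.reshape(-1,3)).reshape(P.shape)
    m=(np.linalg.norm(Q[...,:2],axis=2)<0.45)&(v.d>0)
    t=m&(Q[...,2]>.158)&(Q[...,2]<.185)&(abs(Q[...,0])<.08)&(abs(Q[...,1])<.1)
    q=Q[t]*1000; print('rim',np.percentile(q[:,0],[1,99]),np.percentile(q[:,1],[1,99]))
    blue=m&(im[...,0]>120)&(im[...,2]<100)&(im[...,0]-im[...,2]>80)
    k,l,s_,ce=cv2.connectedComponentsWithStats(blue.astype(np.uint8))
    for i in range(1,k):
        if s_[i,4]>12: q=Q[l==i]*1000; print('blue',ce[i].round(),s_[i,4],np.median(q,axis=0).round(1),np.percentile(q,5,axis=0).round(1),np.percentile(q,95,axis=0).round(1))
v=V('top0');P=v.w(268,237);print('bottle',w2b(P)*1000); v=V('scene0'); print(w2b(v.w(384,245))*1000)
v=V('top0')
for b in [(10,90,212),(10,-90,212),(-79,-41,97)]: print(v.px(b2w(np.array(b)/1000)))
st()
s=get_state();R0=Ro.from_quat(s['tcp_rot'],scalar_first=True)
p=camera_params('wrist'); print('cam in tool',R0.inv().apply(-p['R'].T@p['t']-s['eef_pos']))
go((-.160,.041,.33),.5)
E
```

```text
[ 0.55912161 -0.15576777  0.        ]
rim [-61.62718041  53.99893298] [-84.94561184  88.31928095]
blue [385. 170.] 50 [ 11.1 102.2 215.6] [ 0.2 97.4  0.7] [ 34.7 170.7 218.5]
blue [320. 189.] 26 [-115.8   40.8   77.5] [-117.9   25.6   73.8] [-113.5   56.4   81.3]
blue [325. 225.] 102 [-72.8 -39.8 106.1] [-79.2 -55.7  -0.2] [-66.5 -22.7 108. ]
blue [265. 234.] 66 [-189.8 -110.   131. ] [-198.8 -117.6  127.5] [-181.6 -102.3  133.3]
blue [352. 262.] 63 [  11.9 -101.5  214. ] [  -1.1 -105.5    0.9] [ 36.3 -96.9 218.7]
rim [-63.11097861  53.97782275] [-85.76293969  95.47300274]
blue [351. 150.] 27 [   0.6 -100.4  207.5] [  -3.7 -267.2   -0.5] [345.7 -95.8 216.4]
blue [276. 165.] 15 [ -0.8 103.  207.6] [ -3.2 100.7 202.8] [  5.9 105.8 213.7]
blue [340. 203.] 88 [-75.6 -38.  103.9] [-79.7 -52.1  95.2] [-62.8 -24.4 106.1]
blue [387. 217.] 111 [-194.3 -109.2  127.4] [-204.4 -211.1   -1.1] [-41.6 -97.6 131. ]
blue [315. 225.] 98 [-109.2   43.    79.2] [-116.9   29.7   73.7] [-101.3   56.6   85. ]
bottle [-181.66224462 -114.48297654  131.40456502]
[-215.78072673  -96.16340377   58.47087326]
(np.float64(382.6767833144235), np.float64(175.66862683899927))
(np.float64(353.53655132957846), np.float64(256.4416045194177))
(np.float64(321.90458566940947), np.float64(224.41197397452737))
t 0.15 b [ 545.3 -213.5  251.2] rel [-0.    -0.625  0.001] F [-0.1  0.2 -0.9] op 91.2 q [ 1.18  0.44  0.02  1.57 -0.01  1.13 -0.08]
cam in tool [ 3.92943378e-05 -1.31741839e-01  8.26595395e-02]
lin [-42.3   -7.84  61.91] turn [-0.156  0.612 -0.485]
```

Emit:
{"fn": "jog_arm", "kwargs": {
  "linear": [
    [0, -5, 0],
    [0, -9, 0],
    [-4, -9, 6],
    [-8, -9, 12],
    [-12, -9, 18],
    [-16, -9, 24],
    [-20, -9, 30],
    [-24, -9, 36],
    [-28, -9, 42],
    [-32, -9, 48],
    [-36, -8.5, 54],
    [-40, -8, 59],
    [-42.3, -7.84, 61.9],
    [-42.3, -7.84, 61.9],
    [-42.3, -7.84, 61.9]
  ],
  "turn": [
    [0, 0, 0],
    [0, 0.05, 0],
    [-0.015, 0.1, -0.05],
    [-0.03, 0.15, -0.1],
    [-0.05, 0.2, -0.15],
    [-0.06, 0.25, -0.2],
    [-0.08, 0.3, -0.25],
    [-0.1, 0.36, -0.3],
    [-0.11, 0.42, -0.34],
    [-0.12, 0.48, -0.38],
    [-0.14, 0.54, -0.42],
    [-0.15, 0.59, -0.46],
    [-0.156, 0.612, -0.485],
    [-0.156, 0.612, -0.485],
    [-0.156, 0.612, -0.485]
  ],
  "claw": [1, 1, 1, 1, 1, 1, 1, 1, 1, 1, 1, 1, 1, 1, 1],
  "grip_force": 20
}}

```text
time: 2.02
eef_pos: [0.6523, -0.0124, 0.3267]
tcp_rot: [-0.255, 0.541, -0.457, 0.658]
ft_force: [-0.7, -0.7, -0.3]
opening: 0.0007
```

Run:
```python
from h import *
st(); go((-.160,.041,.33),.5); snap('wrist','w1'); snap('scene','s1')
```

```text
t 2.025 b [-166.1   40.3  326.7] rel [-0.002 -0.008 -0.499] F [ 0.9 -0.4 -0.3] op 0.7 q [-0.14  0.6  -0.25  1.23  0.51  1.67 -2.3 ]
lin [0.7  0.01 0.07] turn [ 0.     0.009 -0.001]
```

View pics/w1.png

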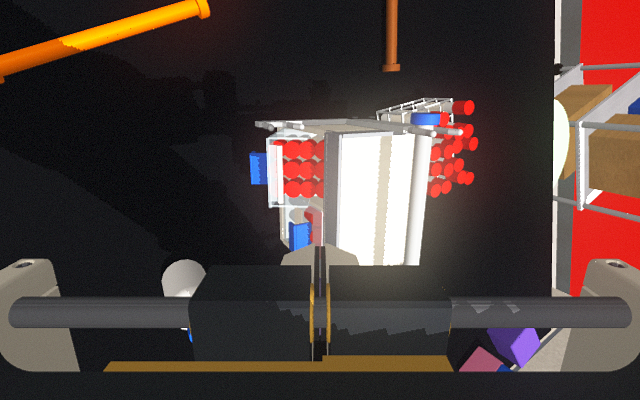

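View pics/s1.png

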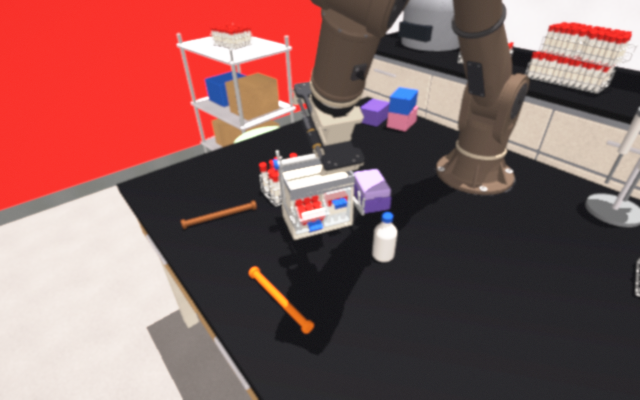

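Run:
```python
from h import *
v=V('w1');P=v.cloud();im=v.im.astype(int);Q=w2b(P.reshape(-1,3)).reshape(P.shape)
m=(np.linalg.norm(Q[...,:2],axis=2)<0.25)&(v.d>0)
m[240:]=False
blue=m&(im[...,0]>100)&(im[...,2]<100)&(im[...,0]-im[...,2]>60)
k,l,s_,ce=cv2.connectedComponentsWithStats(blue.astype(np.uint8))
for i in range(1,k):
    if s_[i,4]>12: q=Q[l==i]*1000; print('blue',ce[i].round(),s_[i,4],np.median(q,axis=0).round(1),np.percentile(q,4,axis=0).round(1),np.percentile(q,96,axis=0).round(1))
b=m&(Q[...,2]>.195)&(Q[...,2]<.225)&(abs(Q[...,1])<.075)&(abs(Q[...,0])<.03);q=Q[b]*1000
for a in range(-70,71,20):
    r=q[abs(q[:,1]-a)<10]; 
    if len(r)>20: print('bar y',a,np.percentile(r[:,0],[2,50,98]).round(1),np.percentile(r[:,2],[50,98]).round(1))
b=m&(Q[...,2]>.164)&(Q[...,2]<.18)&(Q[...,0]<-.04)
q=Q[b]*1000
for a in range(-70,90,30):
    r=q[abs(q[:,1]-a)<15]
    if len(r)>10: print('rim',a,np.percentile(r[:,0],[2,50,98]).round(1),np.median(r[:,2]))
b=m&(Q[...,2]>.16)&(Q[...,2]<.18)&(Q[...,1]>.07)&(abs(Q[...,0])<.055); q=Q[b]*1000; print('yrim',np.percentile(q[:,1],[2,50,98]))
```

```text
blue [426. 119.] 288 [  1.6 101.8 212.1] [ -3.3  97.4 202. ] [ 13.9 106.  215.7]
blue [258. 168.] 536 [-109.3   42.9   78.4] [-116.7   25.9   72.6] [-101.9   59.3   83.5]
blue [299. 231.] 352 [-71.2 -31.2 103.4] [-79.5 -41.1  92.9] [-58.6 -22.1 104.8]
bar y -10 [ 1.2  4.1 13.8] [208.2 211.1]
bar y 10 [ 1.3  4.1 13.4] [208.3 211.3]
bar y 30 [ 1.2  4.2 13.3] [208.3 211.2]
bar y 50 [ 1.   4.3 13.4] [208.2 211.1]
bar y 70 [ 1.1  4.  13.9] [208.3 211.2]
rim -10 [-61.9 -60.6 -57.5] 168.17440631859793
rim 20 [-61.8 -60.7 -57.6] 167.97713346085942
rim 50 [-61.8 -60.7 -57.9] 168.15621552935542
rim 80 [-61.7 -59.1 -41.1] 168.254219810785
yrim [83.40463984 86.73381797 94.36883023]
```

```bash
sed -i 's/^PM=.*/PM=np.array([.5564,-.1646])/' h.py
python3 - <<'E'
from h import *
st(); go((-.165,.041,.088),.5);go((-.140,.041,.088),.5)
E
```

```text
t 2.125 b [-159.7   40.4  329. ] rel [-0.001 -0.002 -0.501] F [0.2 0.4 0.7] op 0.8 q [-0.13  0.59 -0.24  1.23  0.51  1.67 -2.3 ]
lin [-12.05  20.87   0.09] turn [0.001 0.002 0.001]
lin [-9.86 22.08  0.09] turn [0.001 0.002 0.001]
```

Emit:
{"fn": "jog_arm", "kwargs": {
  "linear": [
    [-2.4, 4.2, 0],
    [-4.8, 8.4, 0],
    [-7.2, 12.5, 0.05],
    [-9.6, 16.7, 0.05],
    [-12, 20.9, 0.1],
    [-12, 20.9, 0.1],
    [-12, 20.9, 0.1]
  ],
  "turn": [
    [0, 0, 0],
    [0, 0, 0],
    [0, 0, 0],
    [0, 0, 0],
    [0, 0, 0],
    [0, 0, 0],
    [0, 0, 0]
  ],
  "claw": [1, 1, 1, 1, 1, 1, 1]
}}

```text
time: 3.0
eef_pos: [0.6538, -0.0147, 0.0904]
tcp_rot: [-0.253, 0.539, -0.458, 0.661]
ft_force: [-0.6, -0.2, 1.6]
opening: 0.0005
```

Run:
```python
from h import *
st(); go((-.140,.041,.086),.5); snap('wrist','w2'); snap('scene','s2')
```

```text
t 3.0 b [-163.7   42.1   90.4] rel [ 0.001  0.    -0.501] F [ 0.4 -0.5  1.6] op 0.5 q [-0.14  0.8  -0.23  1.47  0.58  1.28 -2.52]
lin [ 1.87  1.52 -0.11] turn [-0.001 -0.001  0.001]
```

View pics/w2.png

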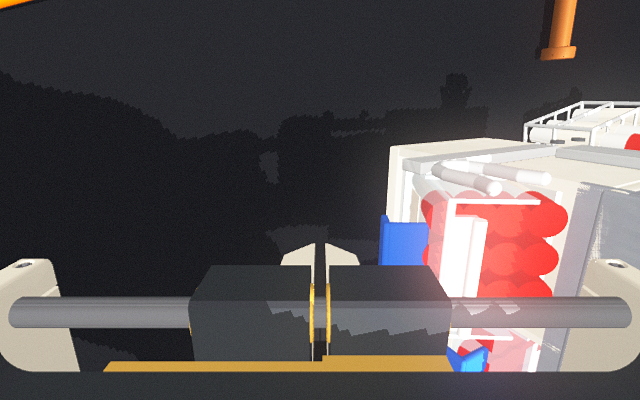

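View pics/s2.png

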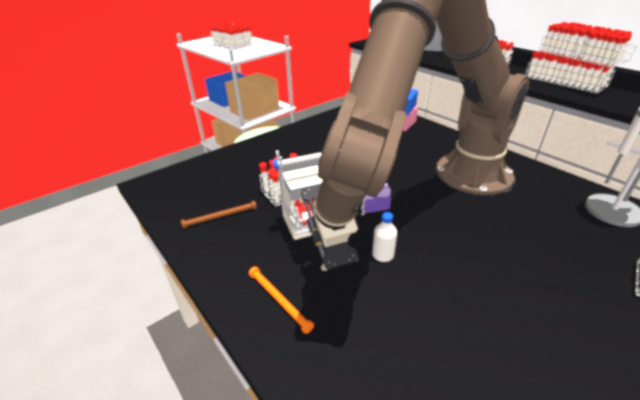

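Run:
```python
from h import *
v=V('w2');s=get_state();R0=Ro.from_quat(s['tcp_rot'],scalar_first=True)
for u,w in [(300,250),(290,257),(350,258),(400,268),(440,280),(400,310),(430,350),(200,280),(200,340),(560,311),(620,280),(620,320),(540,311),(580,385),(320,385),(300,366)]:
    print((u,w),(R0.inv().apply(v.w(u,w)-s['eef_pos'])*1000).round(1), v.d[w,u])
```

```text
(300, 250) [-9.5 18.6 11.2] 0.1642576
(290, 257) [-13.6  11.   11.3] 0.15697336
(350, 258) [13.6 10.2 11.2] 0.15627185
(400, 268) [ 21.7 -46.4  36.8] 0.09456661
(440, 280) [56.9 13.9 -2.2] 0.16396378
(400, 310) [ 18.2 -62.5  34.7] 0.07987145
(430, 350) [ 26.3 -62.4  23.3] 0.0834422
(200, 280) [-75.8  63.  -30.7] 0.21912888
(200, 340) [-28.8 -62.5  26.4] 0.08230447
(560, 311) [ 60.8 -55.7  29.6] 0.08796847
(620, 280) [ 78.5 -50.9  35.6] 0.090815745
(620, 320) [ 75.6 -56.9  27.7] 0.08746727
(540, 311) [ 55.5 -56.   29.8] 0.08762194
(580, 385) [ 52.7 -75.3  25.8] 0.07043005
(320, 385) [ -0.3 -75.3  25.9] 0.07029616
(300, 366) [ -4.9 -66.2  22.1] 0.0801902
```

Emit:
{"fn": "jog_arm", "kwargs": {
  "linear": [
    [0.8, 0.5, -0.05],
    [1.6, 0.95, -0.1],
    [2.1, 1.3, -0.1],
    [2.28, 1.4, -0.1],
    [2.28, 1.4, -0.1]
  ],
  "turn": [
    [0, 0, 0],
    [0, 0, 0],
    [0, 0, 0],
    [0, 0, 0],
    [0, 0, 0]
  ],
  "claw": [1, 1, 1, 1, 1]
}}

```text
time: 3.72
eef_pos: [0.6446, -0.0389, 0.0894]
tcp_rot: [-0.254, 0.538, -0.458, 0.661]
ft_force: [-0.2, -0.3, 0.1]
opening: 0.0008
```

Run:
```python
from h import *
st(); go((-.115,.041,.104),.5);
```

```text
t 3.725 b [-137.8   41.4   89.4] rel [ 0.002  0.    -0.5  ] F [ 0.4 -0.1  0.1] op 0.8 q [-0.11  0.78 -0.23  1.51  0.59  1.25 -2.5 ]
lin [ 2.7  -0.19 -0.04] turn [-0.002 -0.001 -0.   ]
```

Emit:
{"fn": "jog_arm", "kwargs": {
  "linear": [
    [0.4, 0, 0],
    [0.9, 0, 0],
    [1.35, 0, 0],
    [1.8, -0.05, 0],
    [2.25, -0.1, 0],
    [2.7, -0.19, 0],
    [2.7, -0.19, 0]
  ],
  "turn": [
    [0, 0, 0],
    [0, 0, 0],
    [0, 0, 0],
    [0, 0, 0],
    [0, 0, 0],
    [0, 0, 0],
    [0, 0, 0]
  ],
  "claw": [1, 1, 1, 1, 1, 1, 1]
}}

```text
time: 4.6
eef_pos: [0.6384, -0.0564, 0.1059]
tcp_rot: [-0.257, 0.537, -0.458, 0.66]
ft_force: [-1.4, 11.8, 13.2]
opening: -0.0001
```

Run:
```python
from h import *
st(); go((-.104,.041,.110),.5); 
p,im,d=snap('scene','s3'); snap('wrist','w3')
cv2.imwrite('pics/s3z.png',cv2.resize(im[130:270,230:420],None,fx=4,fy=4))
```

```text
t 4.6 b [-119.3   41.4  105.9] rel [ 0.005 -0.002 -0.494] F [-10.7  -5.2  13.2] op -0.1 q [-0.08  0.74 -0.23  1.54  0.59  1.25 -2.48]
lin [ 1.54  0.37 -0.04] turn [-0.005  0.001 -0.006]
```

View pics/w3.png

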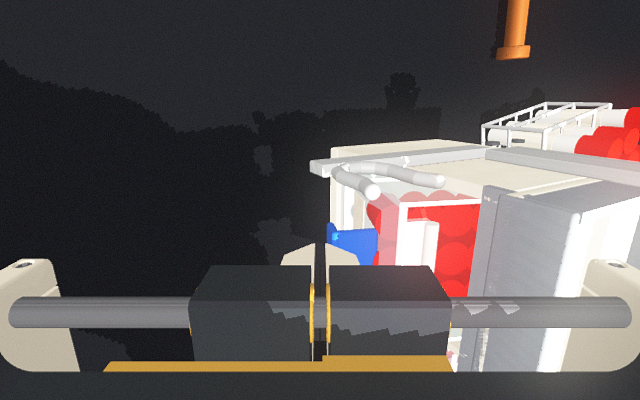

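Run:
```python
from h import *
s=get_state()
for n in ['w2','w3']:
    v=V(n);P=v.cloud();im=v.im.astype(int);Q=w2b(P.reshape(-1,3)).reshape(P.shape)
    m=(np.linalg.norm(Q[...,:2],axis=2)<0.25)&(v.d>0); m[330:]=False
    blue=m&(im[...,0]>80)&(im[...,2]<80)&(im[...,0]-im[...,2]>60)
    k,l,s_,ce=cv2.connectedComponentsWithStats(blue.astype(np.uint8))
    for i in range(1,k):
        if s_[i,4]>50: q=Q[l==i]*1000; print(n,'blue',ce[i].round(),s_[i,4],np.median(q,axis=0).round(1),np.percentile(q,3,axis=0).round(1),np.percentile(q,97,axis=0).round(1))
a=cv2.imread('pics/w3.png')[200:330,250:450]; cv2.imwrite('pics/w3z.png',cv2.resize(a,None,fx=4,fy=4))
```

```text
w2 blue [387. 243.] 733 [-114.1   47.9   74.3] [-117.    35.8   62.8] [-109.9   59.9   77.7]
w3 blue [343. 240.] 586 [-98.   55.1  89.9] [-103.4   43.8   76.9] [-89.   59.9  93.2]
```

View pics/w3z.png

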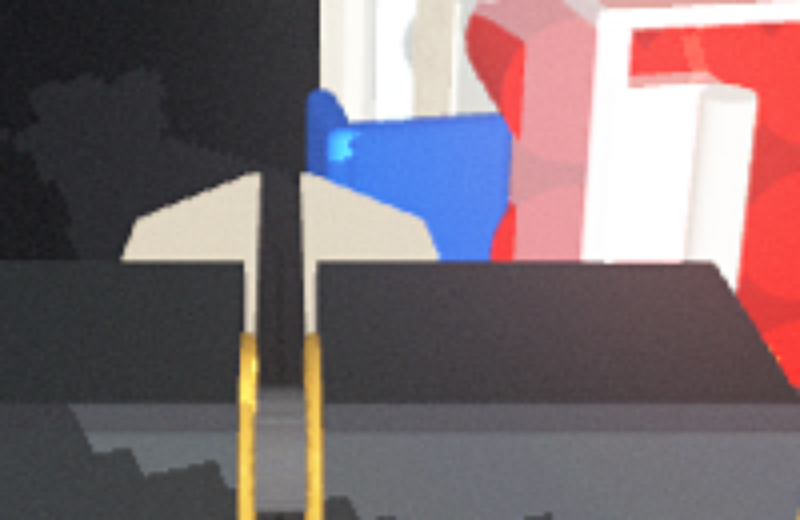

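View pics/s3z.png

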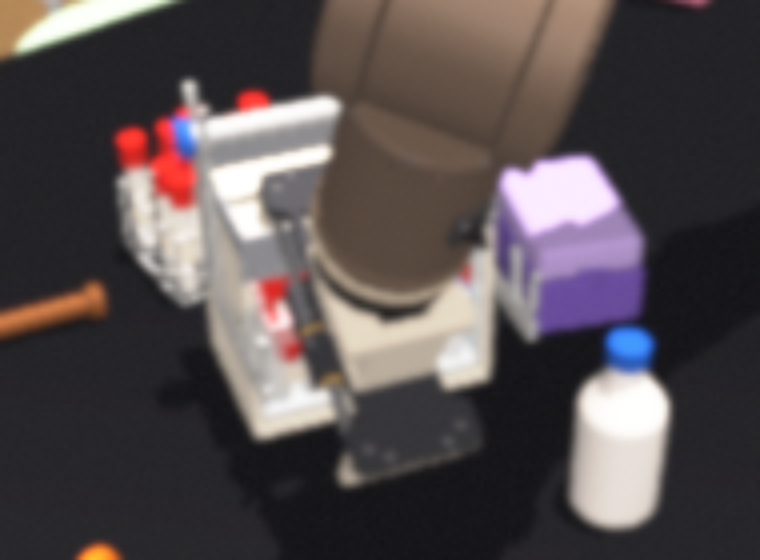

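Emit:
{"fn": "jog_arm", "kwargs": {
  "linear": [
    [-1.5, -0.8, 0],
    [-3.0, -1.6, 0],
    [-3.0, -1.6, 0],
    [-3.0, -1.6, 0],
    [-3.0, -1.6, 0],
    [-3.0, -1.6, 0],
    [-3.0, -1.6, 0],
    [-3.0, -1.6, 0],
    [-3.0, -1.6, 0],
    [-3.0, -1.6, 0],
    [-3.0, -1.6, 0],
    [-3.0, -1.6, 0]
  ],
  "turn": [
    [0, 0, 0],
    [0, -0.1, 0],
    [0, -0.28, 0],
    [0, -0.46, 0],
    [0, -0.64, 0],
    [0, -0.82, 0],
    [0, -1.0, 0],
    [0, -1.18, 0],
    [0, -1.36, 0],
    [0, -1.5, 0],
    [0, -1.57, 0],
    [0, -1.57, 0]
  ],
  "claw": [1, 1, 1, 1, 1, 1, 1, 1, 1, 1, 1, 1]
}}

```text
time: 6.2
eef_pos: [0.6496, -0.0242, 0.1055]
tcp_rot: [-0.505, 0.847, -0.143, 0.088]
ft_force: [-0.0, -0.5, -0.7]
opening: 0.0001
```

```bash
python3 - <<'E'
import re
s=open('h.py').read()
s=s.replace("def toolR(lean,yaw=0):","def toolR(lean,tw=0):").replace("Ro.from_rotvec([0,0,-lean])","Ro.from_rotvec([0,0,-lean])*Ro.from_rotvec([0,tw,0])").replace("def go(bpos,lean,s=None):","def go(bpos,lean,tw=0,s=None):").replace("toolR(lean))","toolR(lean,tw))")
open('h.py','w').write(s)
E
python3 - <<'E'
from h import *
st(); 
for b in [(-.1285,.041,.0985),(-.1226,.041,.1007),(-.1080,.041,.110),(-.1007,.041,.1137)]: go(b,.5,-np.pi/2)
snap('wrist','w4')
E
```

```text
t 6.2 b [-153.4   41.2  105.5] rel [-0.384 -1.537 -0.391] F [ 0.5  0.2 -0.7] op 0.1 q [ 0.06  0.82 -0.56  1.47  0.77  1.41 -1.06]
lin [-0.03  1.8  -1.86] turn [-0.006 -0.     0.005]
lin [-0.03  1.88 -2.48] turn [-0.006 -0.     0.005]
lin [-0.03  1.76 -4.21] turn [-0.006 -0.     0.005]
lin [-0.03  1.78 -5.03] turn [-0.006 -0.     0.005]
```

View pics/w4.png

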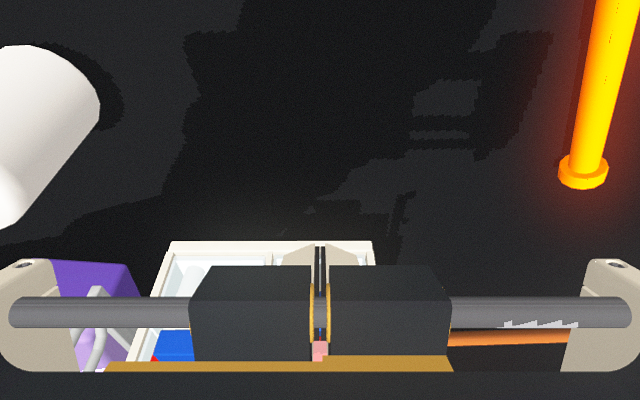

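Emit:
{"fn": "jog_arm", "kwargs": {
  "linear": [
    [0, 0.9, -0.9],
    [0, 1.8, -1.8],
    [0, 1.88, -2.4],
    [0, 1.87, -2.8],
    [0, 1.86, -3.2],
    [0, 1.84, -3.6],
    [0, 1.82, -3.9],
    [0, 1.82, -3.9]
  ],
  "turn": [
    [0, 0, 0],
    [0, 0, 0],
    [0, 0, 0],
    [0, 0, 0],
    [0, 0, 0],
    [0, 0, 0],
    [0, 0, 0],
    [0, 0, 0]
  ],
  "claw": [1, 1, 1, 1, 1, 1, 1, 1]
}}

```text
time: 7.25
eef_pos: [0.6355, -0.0648, 0.1084]
tcp_rot: [-0.505, 0.847, -0.143, 0.089]
ft_force: [0.6, 1.4, 0.6]
opening: 0.0003
```

Run:
```python
from h import *
st(); 
for b in [(-.1050,.041,.1115),(-.1007,.041,.1137)]: go(b,.5,-np.pi/2)
```

```text
t 7.25 b [-110.4   41.4  108.4] rel [-0.383 -1.536 -0.392] F [-1.6  0.1  0.6] op 0.3 q [ 0.12  0.79 -0.56  1.53  0.78  1.37 -1.04]
lin [-0.04 -0.02 -0.62] turn [-0.006 -0.002  0.005]
lin [-0.04 -0.01 -1.11] turn [-0.006 -0.002  0.005]
```

Emit:
{"fn": "jog_arm", "kwargs": {
  "linear": [
    [0, 0, -0.2],
    [0, 0, -0.4],
    [0, 0, -0.6],
    [0, 0, -0.8],
    [0, 0, -0.9],
    [0, 0, -1.0]
  ],
  "turn": [
    [0, 0, 0],
    [0, 0, 0],
    [0, 0, 0],
    [0, 0, 0],
    [0, 0, 0],
    [0, 0, 0]
  ],
  "claw": [1, 1, 1, 1, 1, 1]
}}

```text
time: 8.0
eef_pos: [0.6323, -0.0737, 0.1132]
tcp_rot: [-0.505, 0.847, -0.143, 0.088]
ft_force: [1.4, 0.4, 0.4]
opening: 0.0003
```

Run:
```python
from h import *
st(); go((-.1007,.041,.1137),.5,-np.pi/2)
```

```text
t 8.0 b [-101.    41.4  113.2] rel [-0.384 -1.535 -0.392] F [-0.8  1.2  0.4] op 0.3 q [ 0.14  0.78 -0.56  1.54  0.78  1.37 -1.03]
lin [-0.04 -0.04 -0.05] turn [-0.005 -0.002  0.005]
```

Emit:
{"fn": "jog_arm", "kwargs": {
  "linear": [
    [0, 0, -0.1],
    [0, 0, -0.2],
    [0, 0, -0.3],
    [0, 0, -0.3]
  ],
  "turn": [
    [0, 0, 0],
    [0, 0, 0],
    [0, 0, 0],
    [0, 0, 0]
  ],
  "claw": [1, 1, 1, 1]
}}

```text
time: 8.5
eef_pos: [0.6315, -0.0755, 0.1144]
tcp_rot: [-0.505, 0.847, -0.143, 0.088]
ft_force: [1.6, 4.2, -3.3]
opening: 0.0006
```

Run:
```python
from h import *
st(); go((-.1007,.041,.1137),.5,-np.pi/2)
```

```text
t 8.5 b [-98.9  41.2 114.4] rel [-0.383 -1.536 -0.391] F [-4.5  0.2 -3.3] op 0.6 q [ 0.14  0.78 -0.56  1.54  0.78  1.37 -1.02]
lin [-0.02 -0.02  0.19] turn [-0.006 -0.001  0.005]
```

Emit:
{"fn": "jog_arm", "kwargs": {
  "linear": [
    [0, 0, -0.1],
    [0, 0, -0.2],
    [0, 0, -0.3],
    [0, 0, -0.3]
  ],
  "turn": [
    [0, 0, 0],
    [0, 0, 0],
    [0, 0, 0],
    [0, 0, 0]
  ],
  "claw": [1, 1, 1, 1]
}}

```text
time: 9.0
eef_pos: [0.6312, -0.0759, 0.1153]
tcp_rot: [-0.507, 0.846, -0.142, 0.088]
ft_force: [3.0, 7.0, -6.2]
opening: 0.0006
```

Run:
```python
from h import *
st(); go((-.1007,.041,.1137),.5,-np.pi/2)
p,im,d=snap('wrist','w5'); 
v=V('w5');P=v.cloud();Q=w2b(P.reshape(-1,3)).reshape(P.shape)*1000
im=im.astype(int)
blue=(im[...,0]>80)&(im[...,2]<80)&(im[...,0]-im[...,2]>60)&(v.d>0)
k,l,s_,ce=cv2.connectedComponentsWithStats(blue.astype(np.uint8))
for i in range(1,k):
    if s_[i,4]>30: q=Q[l==i]; print(ce[i].round(),s_[i,4],np.median(q,axis=0).round(1),np.percentile(q,3,axis=0).round(1),np.percentile(q,97,axis=0).round(1))
```

```text
t 9.0 b [-98.5  41.1 115.3] rel [-0.38  -1.538 -0.389] F [-7.6  0.5 -6.2] op 0.6 q [ 0.14  0.78 -0.56  1.54  0.78  1.36 -1.02]
lin [-0.01  0.04  0.27] turn [-0.01   0.     0.006]
[161. 282.] 2025 [-78.4 -38.7  97.9] [-149.8  -56.1   89.7] [-76.3  -8.9 145.7]
[320. 282.] 58 [-98.2  41.3 109.9] [-116.7   41.3  105.5] [-93.4  41.7 123.5]
```

View pics/w5.png

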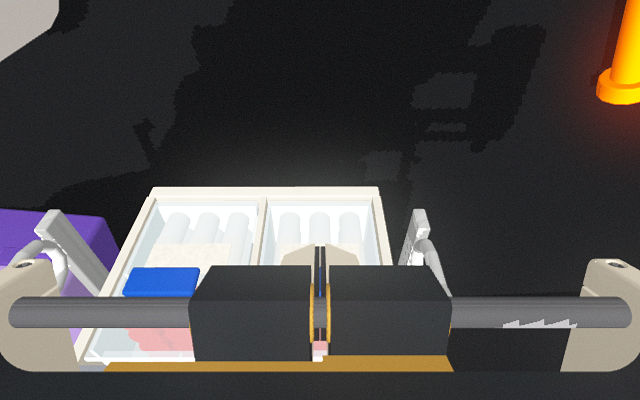

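Emit:
{"fn": "jog_arm", "kwargs": {
  "linear": [
    [0, 0, 2],
    [0, 0, 4],
    [0, -4.4, 1.6],
    [0, -8.8, -0.8],
    [0, -13.2, -3.2],
    [0, -17, -5.3],
    [0, -19.3, -6.6],
    [0, -19.3, -6.6],
    [0, -19.3, -6.6],
    [0, -19.3, -6.6],
    [0, -19.3, -6.6],
    [0, -19.3, -6.6],
    [0, -19.3, -6.6]
  ],
  "turn": [
    [0, 0, 0],
    [0, 0, 0],
    [0, 0, 0],
    [0, -0.1, 0],
    [0, -0.28, 0],
    [0, -0.46, 0],
    [0, -0.64, 0],
    [0, -0.82, 0],
    [0, -1.0, 0],
    [0, -1.18, 0],
    [0, -1.36, 0],
    [0, -1.5, 0],
    [0, -1.57, 0]
  ],
  "claw": [1, 1, 1, 1, 1, 0.9, 0.8, 0.7, 0.56, 0.56, 0.56, 0.56, 0.56],
  "grip_force": 20
}}

```text
time: 10.68
eef_pos: [0.6411, -0.0442, 0.3159]
tcp_rot: [-0.458, 0.659, 0.258, -0.537]
ft_force: [0.1, 0.1, 0.4]
opening: 0.0402
```

Run:
```python
from h import *
st(); 
a=np.array([.478,0,-.878])
bar=np.array([.010,0,.204])
go(bar-a*.100,.498,-np.pi)
p,im,d=snap('top','t6'); cv2.imwrite('pics/t6z.png',cv2.resize(im[140:340,220:480],None,fx=3,fy=3)[:600]); 
p,im,d=snap('scene','s6'); cv2.imwrite('pics/s6z.png',cv2.resize(im[130:270,230:420],None,fx=4,fy=4))
```

```text
t 10.675 b [-131.7   39.9  315.9] rel [0.763 3.043 0.006] F [-0.1  0.   0.4] op 40.2 q [ 0.24  0.7  -0.9   1.27  0.83  1.81  0.63]
lin [-7.13  6.54  4.05] turn [0.005 0.003 0.007]
```

View pics/s6z.png

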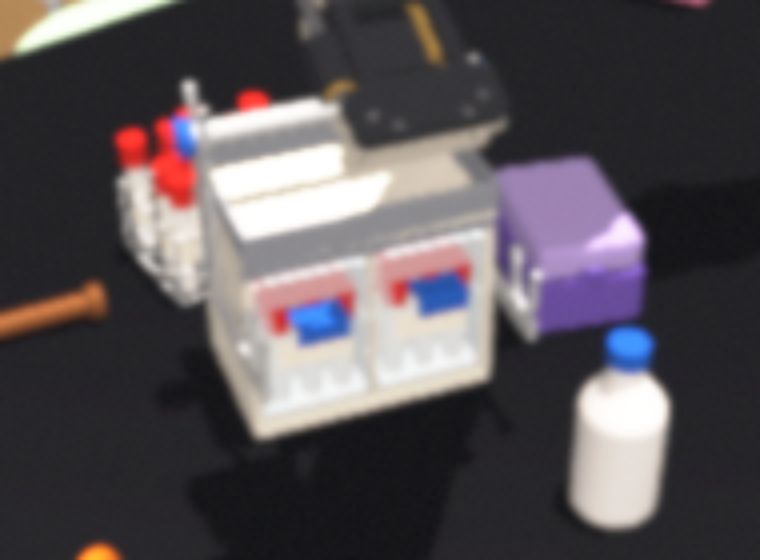

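View pics/t6z.png

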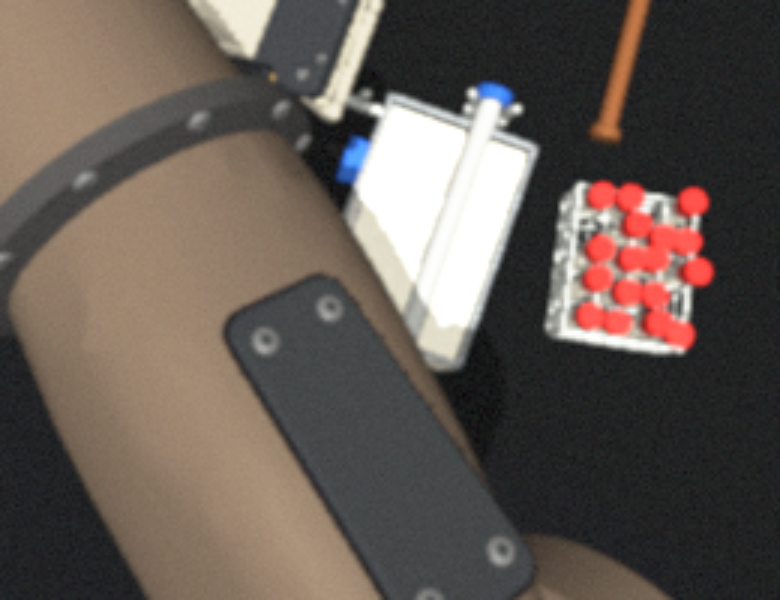

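Emit:
{"fn": "jog_arm", "kwargs": {
  "linear": [
    [-3, 2.5, 1.8],
    [-6, 5, 3.6],
    [-7.1, 6.5, 4.05],
    [-7.1, 6.5, 4.05],
    [-7.1, 6.5, 4.05]
  ],
  "turn": [
    [0, 0, 0],
    [0, 0, 0],
    [0, 0, 0.005],
    [0.005, 0.003, 0.007],
    [0.005, 0.003, 0.007]
  ],
  "claw": [0.56, 0.56, 0.56, 0.56, 0.56]
}}

```text
time: 11.4
eef_pos: [0.5729, -0.118, 0.292]
tcp_rot: [-0.459, 0.661, 0.254, -0.537]
ft_force: [-0.4, 0.0, -0.2]
opening: 0.0401
```

Run:
```python
from h import *
st(); 
a=np.array([.478,0,-.878]);bar=np.array([.010,0,.204])
go(bar-a*.009,.498,-np.pi)
snap('wrist','w7')
v=V('w7');P=v.cloud();im=v.im.astype(int);Q=w2b(P.reshape(-1,3)).reshape(P.shape)*1000
m=(v.d>0); m[255:]=False
b=m&(Q[...,2]>195)&(Q[...,2]<225)&(abs(Q[...,1])<88)&(abs(Q[...,0])<30);q=Q[b]
for a in range(-80,81,20):
    r=q[abs(q[:,1]-a)<10]
    if len(r)>20: print('bar y',a,np.percentile(r[:,0],[2,50,98]).round(1),np.percentile(r[:,2],[2,50,98]).round(1))
blue=m&(im[...,0]>80)&(im[...,2]<80)&(im[...,0]-im[...,2]>60)
k,l,s_,ce=cv2.connectedComponentsWithStats(blue.astype(np.uint8))
for i in range(1,k):
    if s_[i,4]>30: q=Q[l==i]; print(ce[i].round(),s_[i,4],np.median(q,axis=0).round(1),np.percentile(q,3,axis=0).round(1),np.percentile(q,97,axis=0).round(1))
```

```text
t 11.4 b [-3.94e+01  1.00e-01  2.92e+02] rel [-7.730e-01 -3.043e+00 -1.000e-03] F [ 0.1 -0.4 -0.2] op 40.1 q [ 0.43  0.61 -0.93  1.51  0.8   1.67  0.64]
lin [-0.14  9.19  0.01] turn [ 0.    -0.002  0.001]
bar y -80 [-4.6  7.3 22.7] [201.  209.3 222.1]
bar y -60 [ 2.4  6.8 16. ] [201.1 209.1 211.2]
bar y -40 [ 2.5  6.7 16.6] [200.4 209.1 211.1]
bar y -20 [ 2.4  6.6 15.7] [200.2 209.1 211.2]
bar y 0 [ 2.4  6.8 16.8] [200.  209.  211.3]
bar y 20 [ 2.4  6.9 15.6] [201.8 209.2 211.1]
[316.  60.] 732 [   4.6 -100.7  212.9] [  -2.1 -105.4  200.7] [ 18.6 -96.1 216.1]
[460. 145.] 1310 [-68.4 -41.2 103.7] [-78.2 -57.3  96.5] [-56.6 -24.1 105.1]
[  8. 139.] 329 [1719.9   92.9 -255.2] [1692.8   61.9 -283. ] [1843.8  150.6 -219.7]
[449. 236.] 1016 [-68.1  39.4 103.6] [-78.3  24.   95.1] [-56.7  56.5 105. ]
```

View pics/w7.png

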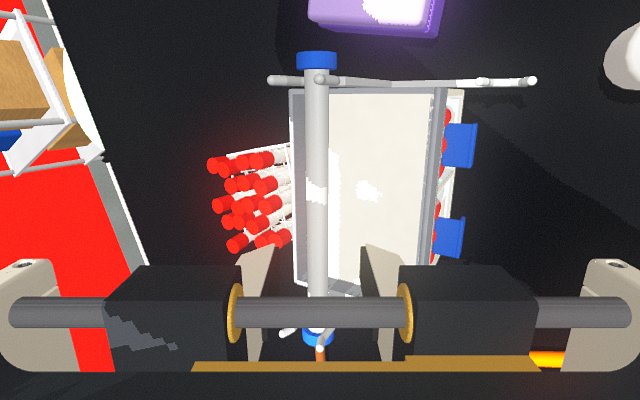

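Emit:
{"fn": "jog_arm", "kwargs": {
  "linear": [
    [-0.1, 3, 0],
    [-0.14, 6, 0],
    [-0.14, 8, 0],
    [-0.14, 9.2, 0],
    [-0.14, 9.2, 0]
  ],
  "turn": [
    [0, 0, 0],
    [0, 0, 0],
    [0, 0, 0],
    [0, 0, 0],
    [0, 0, 0]
  ],
  "claw": [0.56, 0.56, 0.56, 0.56, 0.56]
}}

```text
time: 12.08
eef_pos: [0.558, -0.1603, 0.2115]
tcp_rot: [-0.459, 0.66, 0.254, -0.538]
ft_force: [-0.3, 0.7, -0.3]
opening: 0.0407
```

Run:
```python
from h import *
st(); 
a=np.array([.478,0,-.878]);bar=np.array([.0102,0,.204])
go(bar-a*.009,.498,-np.pi)
```

```text
t 12.075 b [5.400e+00 1.000e-01 2.115e+02] rel [-7.730e-01 -3.044e+00 -1.000e-03] F [-0.5 -0.5 -0.3] op 40.7 q [ 0.5   0.66 -0.9   1.65  0.87  1.52  0.59]
lin [-0.06 -0.01  0.01] turn [ 0.    -0.001  0.001]
```

Emit:
{"fn": "jog_arm", "kwargs": {
  "linear": [
    [-0.06, 0, 0],
    [-0.06, 0, 0],
    [-0.06, 0, 0],
    [-0.06, 0, 0],
    [-0.06, 0, 0],
    [-0.06, 0, 0]
  ],
  "turn": [
    [0, 0, 0],
    [0, 0, 0],
    [0, 0, 0],
    [0, 0, 0],
    [0, 0, 0],
    [0, 0, 0]
  ],
  "claw": [0.7, 0.85, 0.95, 1, 1, 1],
  "grip_force": 35
}}

```text
time: 12.82
eef_pos: [0.5581, -0.1608, 0.2124]
tcp_rot: [-0.459, 0.661, 0.254, -0.537]
ft_force: [-1.0, 0.7, 6.1]
opening: 0.0153
```

Run:
```python
from h import *
st(); B,o=bank(); s=get_state(); R0=Ro.from_quat(s['tcp_rot'],scalar_first=True)
for v in [(0,0,.05),(-.105,0,0)]: print(R0.inv().apply(B@np.array(v))*100)
```

```text
t 12.825 b [  5.9   0.3 212.4] rel [-7.730e-01 -3.043e+00 -2.000e-03] F [-0.3 -1.1  6.1] op 15.3 q [ 0.5   0.66 -0.91  1.65  0.87  1.52  0.59]
[-2.38584853 -4.39404875 -0.00789451]
[ 9.22749693 -5.0103024   0.01305018]
```

Emit:
{"fn": "jog_arm", "kwargs": {
  "linear": [
    [-0.25, -0.45, 0],
    [-0.7, -1.3, 0],
    [-1.2, -2.2, 0],
    [-1.7, -3.1, 0],
    [-2.2, -4.0, 0],
    [-2.4, -4.4, 0],
    [-2.4, -4.4, 0]
  ],
  "turn": [
    [0, 0, 0],
    [0, 0, 0],
    [0, 0, 0],
    [0, 0, 0],
    [0, 0, 0],
    [0, 0, 0],
    [0, 0, 0]
  ],
  "claw": [1, 1, 1, 1, 1, 1, 1]
}}

```text
time: 13.7
eef_pos: [0.558, -0.1608, 0.2629]
tcp_rot: [-0.459, 0.661, 0.254, -0.537]
ft_force: [0.0, -0.8, -3.6]
opening: 0.0155
```

Run:
```python
from h import *
st(); snap('wrist','w8'); p,im,d=snap('scene','s8'); cv2.imwrite('pics/s8z.png',cv2.resize(im[110:250,230:420],None,fx=4,fy=4))
v=V('w8');P=v.cloud();im=v.im.astype(int);Q=w2b(P.reshape(-1,3)).reshape(P.shape)*1000
m=(v.d>0); m[255:]=False
b=m&(Q[...,2]>235)&(Q[...,2]<275)&(abs(Q[...,1])<94)&(abs(Q[...,0])<30);q=Q[b]
for a in range(-80,21,20):
    r=q[abs(q[:,1]-a)<10]
    if len(r)>20: print('bar y',a,np.percentile(r[:,0],[2,50,98]).round(1),np.percentile(r[:,2],[2,50,98]).round(1))
blue=m&(im[...,0]>80)&(im[...,2]<80)&(im[...,0]-im[...,2]>60)
k,l,s_,ce=cv2.connectedComponentsWithStats(blue.astype(np.uint8))
for i in range(1,k):
    if s_[i,4]>30: q=Q[l==i]; print(ce[i].round(),s_[i,4],np.median(q,axis=0).round(1),np.percentile(q,3,axis=0).round(1),np.percentile(q,97,axis=0).round(1))
```

```text
t 13.7 b [  5.9   0.3 262.9] rel [-7.730e-01 -3.043e+00 -3.000e-03] F [ 0.7  0.3 -3.6] op 15.5 q [ 0.51  0.61 -0.92  1.59  0.83  1.59  0.66]
bar y -80 [ 2.4  6.8 16. ] [251.4 259.3 261.3]
bar y -60 [ 2.4  6.8 15.9] [251.5 259.3 261.4]
bar y -40 [ 2.4  6.7 15.9] [251.4 259.3 261.3]
bar y -20 [-2.8  6.8 28.3] [237.6 258.3 261.2]
bar y 0 [-5.8  7.9 29.1] [235.7 243.1 257.1]
[319.  36.] 2218 [   4.7 -100.5  263. ] [  -2.2 -105.3  250.8] [ 18.7 -95.9 266. ]
[527. 155.] 1424 [-69.9 -40.3 103.7] [-78.  -57.8 101.6] [-61.9 -23.8 105.2]
[  7. 139.] 266 [1715.6   90.5 -261.4] [1693.2   61.8 -283.3] [1837.9  148.4 -231.1]
[510. 247.] 414 [-69.9  28.1 103.5] [-77.7  23.4  93.5] [-61.9  34.8 105. ]
```

View pics/w8.png

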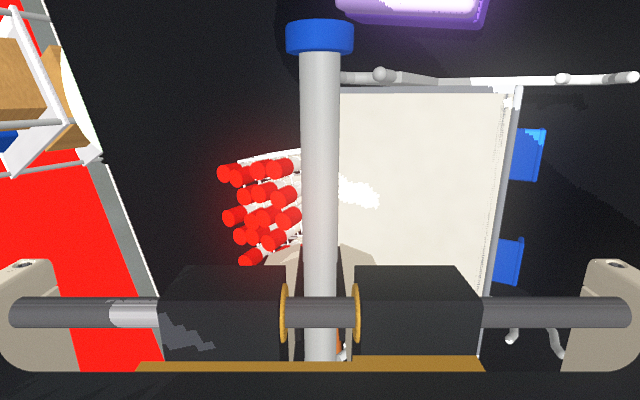

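View pics/s8z.png

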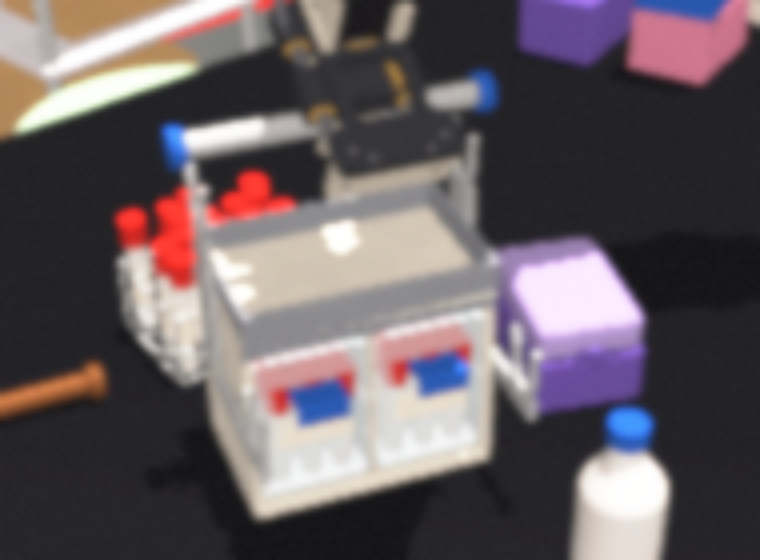

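Emit:
{"fn": "jog_arm", "kwargs": {
  "linear": [
    [1.5, -0.8, 0],
    [4, -2.2, 0],
    [6.5, -3.5, 0],
    [9.2, -5, 0],
    [9.7, -4.2, 0],
    [11, -1.8, 0],
    [12.5, 1, 0],
    [13.7, 3.2, 0],
    [14.2, 4.1, 0],
    [14.2, 4.1, 0]
  ],
  "turn": [
    [0, 0, 0],
    [0, 0, 0],
    [0, 0, 0],
    [0, 0, 0],
    [0, 0, 0],
    [0, 0, 0],
    [0, 0, 0],
    [0, 0, 0],
    [0, 0, 0],
    [0, 0, 0]
  ],
  "claw": [1, 1, 1, 1, 1, 1, 1, 1, 1, 1]
}}

```text
time: 15.05
eef_pos: [0.5929, -0.0618, 0.1581]
tcp_rot: [-0.459, 0.66, 0.253, -0.538]
ft_force: [-0.7, -0.1, -2.8]
opening: 0.0154
```

Run:
```python
from h import *
st(); snap('wrist','w9'); p,im,d=snap('scene','s9'); cv2.imwrite('pics/s9z.png',cv2.resize(im[130:270,230:420],None,fx=4,fy=4))
v=V('w9');P=v.cloud();im=v.im.astype(int);Q=w2b(P.reshape(-1,3)).reshape(P.shape)*1000
m=(v.d>0); m[255:]=False
b=m&(Q[...,2]>140)&(Q[...,2]<175)&(abs(Q[...,1])<94)&(abs(Q[...,0]+95)<20);q=Q[b]
for a in range(-80,21,20):
    r=q[abs(q[:,1]-a)<10]
    if len(r)>20: print('bar y',a,np.percentile(r[:,0],[2,50,98]).round(1),np.percentile(r[:,2],[2,50,98]).round(1))
blue=m&(im[...,0]>80)&(im[...,2]<80)&(im[...,0]-im[...,2]>60)
k,l,s_,ce=cv2.connectedComponentsWithStats(blue.astype(np.uint8))
for i in range(1,k):
    if s_[i,4]>30: q=Q[l==i]; print(ce[i].round(),s_[i,4],np.median(q,axis=0).round(1),np.percentile(q,3,axis=0).round(1),np.percentile(q,97,axis=0).round(1))
for x,z in [(-112,131),(-109,131),(-82,131),(-79,131)]: print(v.px(b2w(np.array([x,-90,z])/1000)))
```

```text
t 15.05 b [-99.1   0.3 158.1] rel [-0.774 -3.044 -0.   ] F [ 0.3 -0.7 -2.8] op 15.4 q [ 0.3   0.78 -0.88  1.59  0.88  1.54  0.42]
bar y -80 [-102.7  -98.3  -89. ] [146.8 154.6 156.8]
bar y -60 [-102.6  -98.3  -89. ] [146.8 154.6 156.8]
bar y -40 [-102.6  -98.3  -89.2] [146.4 154.6 156.6]
bar y -20 [-102.6  -97.3  -76.4] [144.1 154.1 156.6]
bar y 0 [-84.  -81.3 -76.5] [141.  146.4 152.1]
[613.  22.] 1173 [-186.4 -101.9  127.3] [-192.  -108.6  115.4] [-179.8  -98.2  130. ]
[319.  36.] 2181 [-100.6 -100.5  158.2] [-107.2 -105.5  145.9] [-85.4 -96.  161.3]
[341. 165.] 230 [-78.3 -41.   92.4] [-78.9 -57.1  89.7] [-77.9 -24.4  95.4]
[299. 149.] 45 [-56.8 -50.8 103.9] [-57.6 -56.3 102.9] [-55.8 -45.  104.8]
[299. 184.] 47 [-56.9 -30.4 104. ] [-57.8 -36.  102.8] [-55.5 -23.6 105. ]
(np.float64(377.48592368461436), np.float64(70.77540306975371))
(np.float64(370.48177431946783), np.float64(70.99893440206668))
(np.float64(313.05300861389367), np.float64(72.83172348779556))
(np.float64(307.2347580052957), np.float64(73.01740789320539))
```

View pics/w9.png

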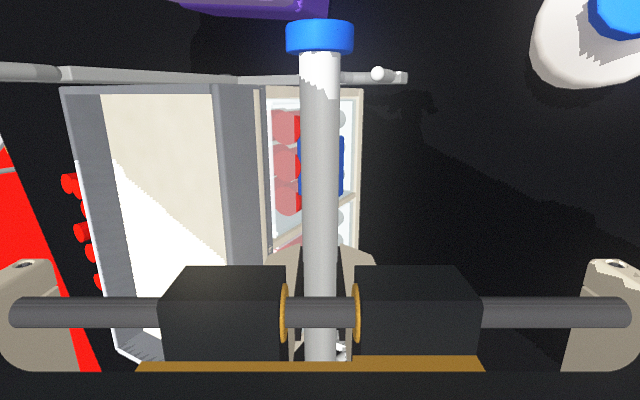

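View pics/s9z.png

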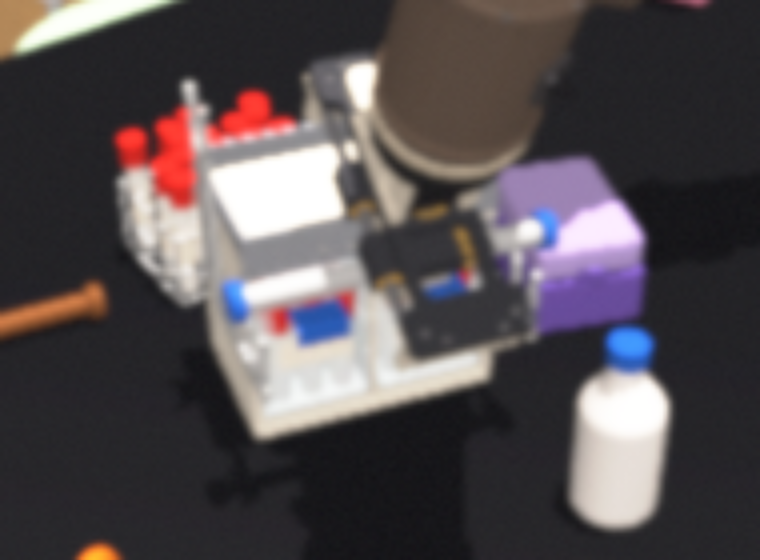

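Run:
```python
from h import *
v=V('w9');P=v.cloud();Q=w2b(P.reshape(-1,3)).reshape(P.shape)*1000
for r in (68,72,76,80):
    print(r,[tuple(Q[r,u].round(0).astype(int)) for u in range(342,412,5)])
m=(v.d>0)&(Q[...,2]>105)&(Q[...,2]<145)&(abs(Q[...,1]+90)<6)&(Q[...,0]<-100)&(Q[...,0]>-125); m[200:]=False
q=Q[m]
for z in range(106,140,4):
    r=q[abs(q[:,2]-z)<2]
    if len(r)>3: print(z,len(r),np.percentile(r[:,0],[5,50,95]).round(1),np.percentile(r[:,1],[5,95]).round(1))
a=cv2.imread('pics/w9.png')[40:120,230:430]; cv2.imwrite('pics/w9z.png',cv2.resize(a,None,fx=4,fy=4))
v=V('w7');P=v.cloud();Q=w2b(P.reshape(-1,3)).reshape(P.shape)*1000
for sgn in(-90,):
  m=(v.d>0)&(Q[...,2]>112)&(Q[...,2]<140)&(abs(Q[...,1]-sgn)<7)&(Q[...,0]<-70)&(Q[...,0]>-125); m[255:]=False
  q=Q[m]; 
  for z in range(114,140,4):
    r=q[abs(q[:,2]-z)<2]
    if len(r)>3:
      f=r[r[:,0]<-95]; b=r[r[:,0]>-95]
      print('w7',z,len(f),len(b), [np.percentile(k[:,0],[5,50,95]).round(1) if len(k)>3 else 0 for k in (f,b)],np.percentile(r[:,1],[5,95]).round(1))
```

```text
68 [(np.int64(-35), np.int64(-101), np.int64(0)), (np.int64(-39), np.int64(-101), np.int64(-1)), (np.int64(-43), np.int64(-101), np.int64(-2)), (np.int64(-47), np.int64(-101), np.int64(-1)), (np.int64(-51), np.int64(-101), np.int64(-2)), (np.int64(-56), np.int64(-100), np.int64(-1)), (np.int64(-109), np.int64(-91), np.int64(128)), (np.int64(-111), np.int64(-91), np.int64(128)), (np.int64(-113), np.int64(-91), np.int64(127)), (np.int64(-72), np.int64(-100), np.int64(-1)), (np.int64(-76), np.int64(-100), np.int64(-2)), (np.int64(-80), np.int64(-100), np.int64(-2)), (np.int64(-84), np.int64(-99), np.int64(-1)), (np.int64(-88), np.int64(-99), np.int64(0))]
72 [(np.int64(-83), np.int64(-92), np.int64(104)), (np.int64(-84), np.int64(-92), np.int64(98)), (np.int64(-85), np.int64(-92), np.int64(96)), (np.int64(-88), np.int64(-92), np.int64(94)), (np.int64(-90), np.int64(-92), np.int64(92)), (np.int64(-92), np.int64(-92), np.int64(91)), (np.int64(-109), np.int64(-90), np.int64(129)), (np.int64(-111), np.int64(-90), np.int64(129)), (np.int64(-113), np.int64(-90), np.int64(128)), (np.int64(-111
[... 1572 characters left out ...]
] [-91.6 -86.4]
110 35 [-110.4 -109.9 -108.4] [-91.7 -86.7]
114 38 [-110.6 -109.8 -108.6] [-91.7 -86.6]
118 15 [-110.6 -109.9 -108.1] [-90.  -86.6]
122 7 [-109.8 -108.5 -106.6] [-87.4 -86.4]
126 37 [-113.3 -112.3 -108.5] [-91.8 -86.6]
130 140 [-113.2 -110.8 -108.4] [-91.6 -87.3]
w7 114 0 4 [0, array([-84.2, -83.9, -83.1])] [-90.2 -87.2]
w7 118 8 6 [array([-106.5, -105.1, -104.5]), array([-84.2, -83.7, -83. ])] [-91.3 -86.7]
w7 122 24 20 [array([-107.8, -105.9, -105. ]), array([-83.7, -82.8, -81.5])] [-92.3 -86.9]
w7 126 32 39 [array([-112.4, -107.7, -106.6]), array([-82.1, -80.7, -76. ])] [-92.1 -86.7]
w7 130 66 50 [array([-112.4, -110.2, -108.2]), array([-80.5, -78.7, -76.4])] [-91.5 -87.5]
```

View pics/w9z.png

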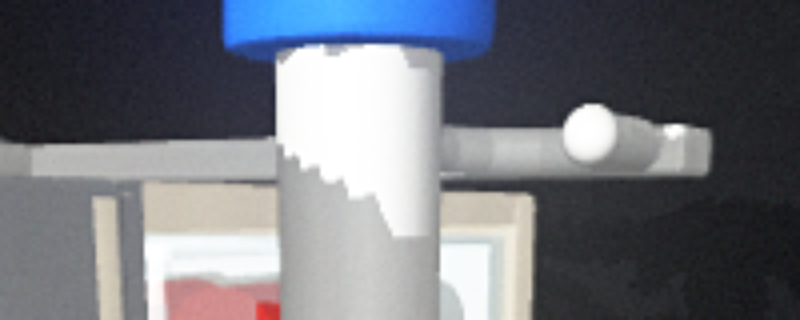

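Emit:
{"fn": "jog_arm", "kwargs": {
  "linear": [
    [0.4, 0.7, 0],
    [0.75, 1.4, 0],
    [1.05, 1.95, 0],
    [1.35, 2.45, 0],
    [1.6, 2.9, 0],
    [1.8, 3.3, 0],
    [1.8, 3.3, 0]
  ],
  "turn": [
    [0, 0, 0],
    [0, 0, 0],
    [0, 0, 0],
    [0, 0, 0],
    [0, 0, 0],
    [0, 0, 0],
    [0, 0, 0]
  ],
  "claw": [1, 1, 1, 1, 1, 1, 1]
}}

```text
time: 16.02
eef_pos: [0.5934, -0.0615, 0.1214]
tcp_rot: [-0.459, 0.661, 0.254, -0.537]
ft_force: [-0.8, 0.1, -3.2]
opening: 0.015
```

Run:
```python
from h import *
st(); snap('wrist','w10')
v=V('w10');P=v.cloud();im=v.im.astype(int);Q=w2b(P.reshape(-1,3)).reshape(P.shape)*1000
m=(v.d>0); m[255:]=False
b=m&(Q[...,2]>100)&(Q[...,2]<135)&(Q[...,1]>-84)&(Q[...,1]<-30)&(abs(Q[...,0]+95)<12);q=Q[b]
for a in (-75,-55,-35):
    r=q[abs(q[:,1]-a)<10]
    if len(r)>20: print('bar y',a,np.percentile(r[:,0],[2,50,98]).round(1),np.percentile(r[:,2],[2,50,98]).round(1))
```

```text
t 16.025 b [-99.5   0.7 121.4] rel [-7.730e-01 -3.043e+00 -2.000e-03] F [ 0.1 -0.8 -3.2] op 15.0 q [ 0.29  0.82 -0.86  1.61  0.91  1.49  0.38]
bar y -75 [-103.   -98.7  -89.5] [109.7 117.8 119.9]
bar y -55 [-103.   -98.6  -89.4] [109.9 117.8 119.9]
bar y -35 [-103.   -98.7  -89.5] [110.  117.8 119.9]
```

View pics/w10.png

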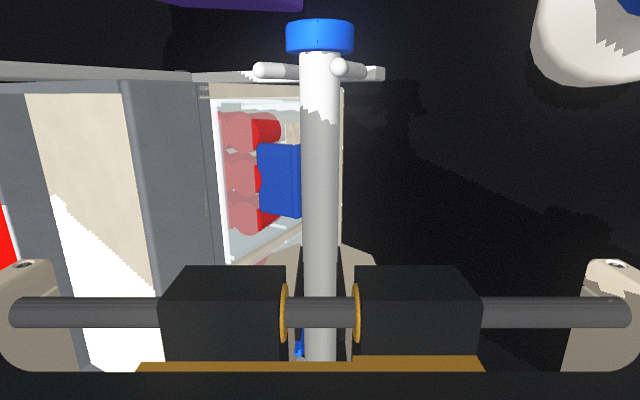

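Emit:
{"fn": "jog_arm", "kwargs": {
  "linear": [
    [0.15, 0.37, 0],
    [0.3, 0.64, 0],
    [0.39, 0.81, 0],
    [0.44, 0.9, 0],
    [0.48, 0.97, 0],
    [0.48, 0.97, 0]
  ],
  "turn": [
    [0, 0, 0],
    [0, 0, 0],
    [0, 0, 0],
    [0, 0, 0],
    [0, 0, 0],
    [0, 0, 0]
  ],
  "claw": [1, 1, 1, 1, 1, 1]
}}

```text
time: 16.82
eef_pos: [0.5935, -0.0618, 0.1109]
tcp_rot: [-0.459, 0.661, 0.254, -0.537]
ft_force: [0.0, 0.2, -3.9]
opening: 0.0151
```

Run:
```python
from h import *
st(); snap('wrist','w11')
v=V('w11');P=v.cloud();im=v.im.astype(int);Q=w2b(P.reshape(-1,3)).reshape(P.shape)*1000
m=(v.d>0); m[255:]=False
b=m&(Q[...,2]>90)&(Q[...,2]<125)&(Q[...,1]>-84)&(Q[...,1]<-30)&(abs(Q[...,0]+95)<12);q=Q[b]
for a in (-75,-55,-35):
    r=q[abs(q[:,1]-a)<10]
    if len(r)>20: print('bar y',a,np.percentile(r[:,0],[2,50,98]).round(1),np.percentile(r[:,2],[2,50,98]).round(1))
```

```text
t 16.825 b [-99.3   0.8 110.9] rel [-7.720e-01 -3.043e+00 -3.000e-03] F [-0.2 -0.  -3.9] op 15.1 q [ 0.29  0.83 -0.85  1.62  0.92  1.48  0.37]
bar y -75 [-102.8  -98.5  -89.2] [ 99.2 107.3 109.5]
bar y -55 [-102.8  -98.4  -89.2] [ 99.6 107.4 109.4]
bar y -35 [-102.7  -98.4  -89.1] [ 99.3 107.3 109.4]
```

Emit:
{"fn": "jog_arm", "kwargs": {
  "linear": [
    [0.03, 0.06, 0],
    [0.05, 0.1, 0],
    [0.07, 0.13, 0],
    [0.07, 0.13, 0]
  ],
  "turn": [
    [0, 0, 0],
    [0, 0, 0],
    [0, 0, 0],
    [0, 0, 0]
  ],
  "claw": [1, 1, 1, 1]
}}

```text
time: 17.38
eef_pos: [0.5935, -0.0619, 0.1104]
tcp_rot: [-0.458, 0.661, 0.254, -0.537]
ft_force: [-2.1, 0.4, 7.5]
opening: 0.0155
```

Run:
```python
from h import *
st()
```

```text
t 17.375 b [-99.2   0.9 110.4] rel [-0.773 -3.043 -0.004] F [ 0.3 -2.1  7.5] op 15.5 q [ 0.29  0.84 -0.85  1.62  0.92  1.48  0.37]
```

Emit:
{"fn": "jog_arm", "kwargs": {
  "linear": [
    [0, 0, 0],
    [0, 0, 0],
    [0, 0, 0],
    [0, 0, 0],
    [0, 0, 0]
  ],
  "turn": [
    [0, 0, 0],
    [0, 0, 0],
    [0, 0, 0],
    [0, 0, 0],
    [0, 0, 0]
  ],
  "claw": [0.8, 0.76, 0.72, 0.7, 0.7]
}}

```text
time: 18.0
eef_pos: [0.5935, -0.0619, 0.1104]
tcp_rot: [-0.458, 0.661, 0.254, -0.537]
ft_force: [0.1, -0.5, 1.4]
opening: 0.0275
```

Run:
```python
from h import *
st();snap('wrist','w12')
```

```text
t 18.0 b [-99.2   0.9 110.4] rel [-0.773 -3.043 -0.004] F [0.4 0.2 1.4] op 27.5 q [ 0.29  0.84 -0.85  1.62  0.92  1.48  0.37]
```

View pics/w12.png

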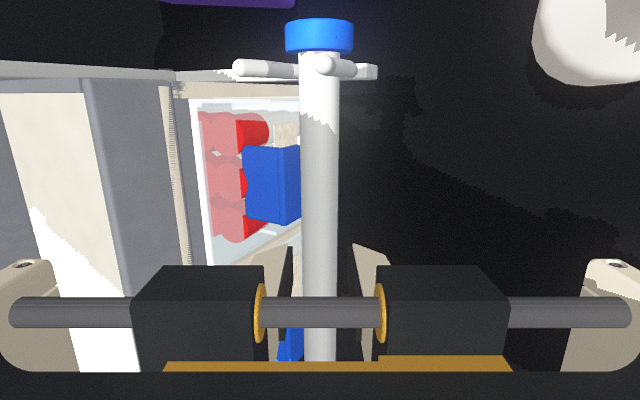

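Released, with the fingers clear on both sides of the bar. Withdrawing along the tool axis.

Emit:
{"fn": "jog_arm", "kwargs": {
  "linear": [
    [0, -0.5, 0],
    [0, -1.5, 0],
    [0, -3, 0],
    [0, -6, 0],
    [0, -10, 0],
    [0, -14, 0],
    [0, -14, 0],
    [0, -14, 0]
  ],
  "turn": [
    [0, 0, 0],
    [0, 0, 0],
    [0, 0, 0],
    [0, 0, 0],
    [0, 0, 0],
    [0, 0, 0],
    [0, 0, 0],
    [0, 0, 0]
  ],
  "claw": [0.7, 0.7, 0.7, 0.7, 0.7, 0.7, 0.7, 0.7]
}}

```text
time: 19.05
eef_pos: [0.6154, 0.0014, 0.2336]
tcp_rot: [-0.458, 0.661, 0.254, -0.537]
ft_force: [0.4, 0.4, -0.1]
opening: 0.0273
```

Run:
```python
from h import *
st();snap('wrist','w13'); p,im,d=snap('scene','s13'); cv2.imwrite('pics/s13z.png',cv2.resize(im[130:270,230:420],None,fx=4,fy=4))
v=V('w13');P=v.cloud();im=v.im.astype(int);Q=w2b(P.reshape(-1,3)).reshape(P.shape)*1000
m=(v.d>0); m[255:]=False
b=m&(Q[...,2]>90)&(Q[...,2]<125)&(Q[...,1]>-84)&(Q[...,1]<84)&(Q[...,0]<-84)&(Q[...,0]>-110);q=Q[b]
for a in range(-75,76,25):
    r=q[abs(q[:,1]-a)<10]
    if len(r)>20: print('bar y',a,np.percentile(r[:,0],[2,50,98]).round(1),np.percentile(r[:,2],[2,50,98]).round(1))
blue=m&(im[...,0]>80)&(im[...,2]<80)&(im[...,0]-im[...,2]>60)
k,l,s_,ce=cv2.connectedComponentsWithStats(blue.astype(np.uint8))
for i in range(1,k):
    if s_[i,4]>30: q=Q[l==i]; print(ce[i].round(),s_[i,4],np.median(q,axis=0).round(1),np.percentile(q,3,axis=0).round(1),np.percentile(q,97,axis=0).round(1))
```

```text
t 19.05 b [-166.2    0.5  233.6] rel [-0.773 -3.043 -0.005] F [-0.5  0.2 -0.1] op 27.3 q [ 0.19  0.75 -0.89  1.42  0.82  1.7   0.45]
bar y -75 [-102.6  -98.1  -88. ] [ 98.6 107.  109.5]
bar y -50 [-102.7  -98.6  -89.2] [ 98.1 107.1 109.3]
bar y -25 [-102.5  -97.9  -88.7] [100.1 107.1 109.4]
bar y 0 [-102.6  -98.   -88.1] [ 99.9 107.  109.4]
bar y 25 [-102.6  -98.2  -89.5] [ 99.3 107.2 109.2]
bar y 50 [-102.5  -98.3  -88.8] [ 99.1 107.1 109.3]
[451.  38.] 1882 [-193.4 -110.2  128.7] [-203.9 -121.   120.5] [-181.9  -99.4  130.1]
[319.  65.] 489 [-100.5 -100.4  111.1] [-107.2 -105.1   99.5] [-86.8 -95.7 113.9]
[294. 142.] 1289 [-72.  -41.3 103.5] [-78.7 -57.3  90.5] [-57.3 -24.2 104.8]
[297. 231.] 997 [-72.9  39.2 103.5] [-78.8  24.   90.2] [-57.2  56.9 104.7]
```

View pics/w13.png

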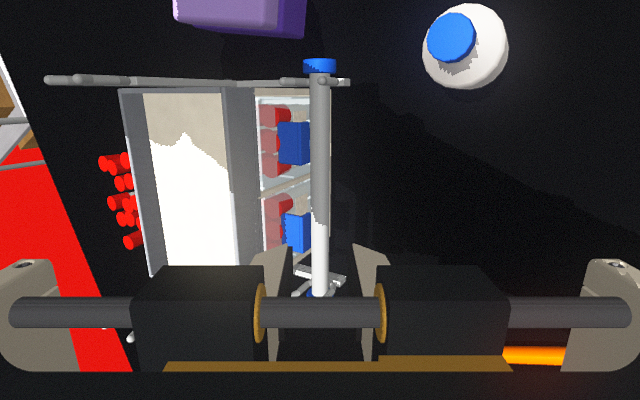

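View pics/s13z.png

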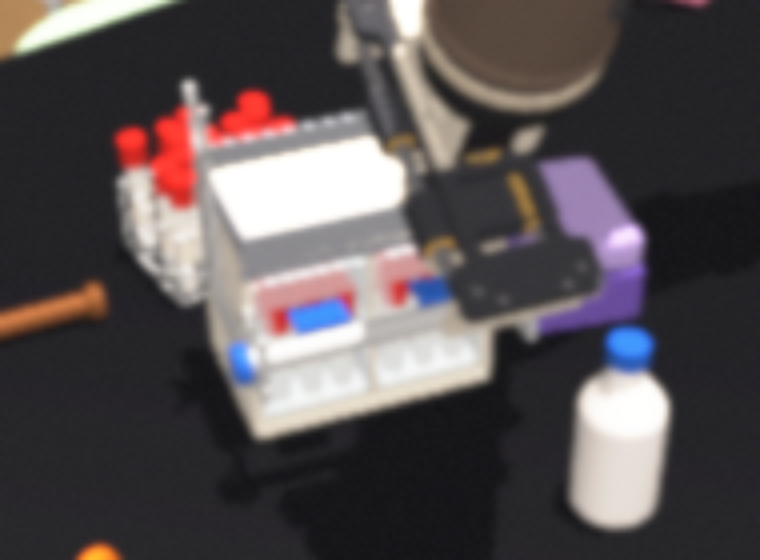

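```bash
python3 -c "
from rig import *
print(job_done())"
```

```text
the job is handed in; nothing more can be done
None
```

The bank is locked up and the job was handed in at about 19 s, well inside the 45 s limit; `job_done()` gave no verdict.

- **Bin:** My first push, with the finger's sloped tip, wedged on the lip at about 17 N and had to be backed off. I turned the hand a quarter turn and pushed the bin shut. The force readings between steps were 8 to 10 N at most. I did not see the catch's peak, so I confirmed the click from the pictures.
- **Bar:** I lifted it level out of the parking brackets, lowered it into the lock brackets with about 10 N on them as it seated, then opened the fingers and drew back.

**Last checks:**
- **Bar position:** it lies level along its whole length. Its centre is within about 0.5 mm of the lock slots sideways and about 1 mm of the seated height, which is within the camera's accuracy.
- **Bins:** both finger lips stand at the same depth (x = -79 mm, the shut position).
- **Contact:** the hand is clear of everything, with wrist force near zero.
- **Bystanders:** the rack, tip box and bottle look unmoved in the last pictures; I did not measure them all precisely.

No final check failed or disagreed.

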